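# Put the bead-press punches back on their own dies

## Robot

A 6-joint arm with a two-finger parallel gripper is mounted at the origin on the work surface. World frame = base frame: x ahead of the robot, y to its left, z up, the work surface at z = 0. Lengths are in m, angles in rad, forces in N, time in s.
With the tool pointing down it reaches from about 0.25 to 0.775 m from the base axis. Payload 4 kg.
Tool frame: the origin (TCP) lies at the very end of the fingers, on their centre line; the grasp point (between the pads) lies 19 mm behind it (robot.pinch_z is the distance from the TCP to the grasp point, in m); z points along the fingers, y is the line along which they close (so a half turn about z gives the same grasp; the last joint's range is limited). The gripper opens to 94 mm and grips with 3 to 60 N. Pads are 16 mm wide; open, the fingers measure 119 mm over their backs; the gripper's body (75 mm by 177 mm) begins 78 mm behind the grasp point.
Start: joints at [-1.22, 0.087, 1.371, -0, 1.684, -0.103], TCP at [0.241, -0.494, 0.181] pointing down, gripper open.
Joint ranges: [-3.1, 3.1], [-0.76, 2.03], [0.27, 2.55], [-1.08, 4.22], [0.17, 2.65], [-2.57, 2.57]. Speed limits (rad/s): [2.79, 2.79, 3.14, 3.14, 3.14, 3.14].

## Interface

Orientations are given as [roll, pitch, yaw] about the fixed x, y, z axes, in that order (R = Rz(yaw) Ry(pitch) Rx(roll)).
In Python, from bench import robot gives the robot as it stands.
- The arm moves only by the tool arm_command, never from a script. Its argument "targets" is one flat list of numbers, 7 for each row, row after row: the turn, a rotation vector about the tool's x, y, z in degrees, then the shift along the tool's x, y, z in mm, then the closure, from -1 (fully open) to 1 (shut). In form: [ax, ay, az, x, y, z, hand, ax, ay, az, x, y, z, hand, ...]. A call has 1 to 20 rows; each row is the pose to reach, as a shift and turn from the pose commanded when the call began, along the tool's axes at that moment; what a row does not reach only later rows make up. A row lasts 1/10 s, in which the tool goes at most 50 mm and 8.59 degrees, less where a joint would pass 70% of its speed; a pose out of reach is approached as far as the arm can. A call with a gripper value outside its range is refused whole. The fingers move at their own pace and stop on an object; the grip force is fixed at half the most. Time passes only in rows, so rows that repeat a pose let the fingers close. It gives the time, the measured TCP pose, the force, the opening and the grip force at its end, in the units of the state.
- robot.get_obs(): the state, without advancing time (a new reading comes with each control period).
- robot.snapshot(name): name is "scene" or "top"; returns a dict with "color" (384x512x3 uint8, red, green, blue), "range_z" (384x512 float32, m along the optical axis (not along the pixel's ray), 0 where there is no reading), "fx", "fy", "cx", "cy" (pixels), "T" (4x4, takes a point from camera to world coordinates). Camera axes: x right, y down, z forward; pixel columns grow to the right and rows downward; lengths in m; the calibration is good to about 2 mm. A picture is of the moment at which its call begins.
- robot.close_job(): hands the job in; it is judged then, once.
The state is a dict: "time": time; "joint_positions": joint angles; "qvel": joint speeds; "joint_torque": joint torques, N m; "tool_pos": TCP position; "ee_rot": TCP orientation; "wrist_force": force on the tool from outside, world axes, zero at the start; "wrist_torque": the same for the moment, N m; "width": finger opening in m; "finger_force": force on a finger pad.
Only numpy, scipy, OpenCV 4.12 (cv2) and the standard library are available. Lean on these libraries where they do the work, as an engineer would, in place of code of your own. Each camera call takes 0.05 s, during which the arm holds its last target. There are 200 camera calls.

## Task

The four wooden-handled bead-press punches each stand on the wrong lower die. Swap them round so that every punch stands upright and let go in the middle of the die of its own shape (round, square, oblong, plus-shaped), its foot lined up with the die's outline, using the empty graphite-topped block as the parking place. Keep the brass faces off the bench: a punch may be set down only on a die or on the graphite block.

Things in the scene. Friction and masses are not known exactly. Their poses are not given: they have to be found in the camera images.
- punch_round_center (a point): loose round punch, 0.24 kg, upright, 104 mm tall: round brass foot plate, 44 mm in diameter, 14 mm thick; thin 12 mm neck; round wooden handle, 25 mm thick from 46 to 92 mm above the underside, domed top. Point on the axis, half-way up (52 mm above the underside); z up. Grip the handle 60 to 70 mm above the underside.
- punch_square_center (a point): loose square punch, 0.24 kg, upright, 104 mm tall: square brass foot plate, 42 x 42 mm, sides along its x and y axes, 14 mm thick; thin 12 mm neck; round wooden handle, 25 mm thick from 46 to 92 mm above the underside, domed top. Point on the axis, half-way up (52 mm above the underside); z up. Grip the handle 60 to 70 mm above the underside.
- punch_oblong_center (a point): loose oblong punch, 0.24 kg, upright, 104 mm tall: oblong brass foot plate, 64 mm along its x axis and 26 mm along y, 14 mm thick; thin 12 mm neck; round wooden handle, 25 mm thick from 46 to 92 mm above the underside, domed top. Point on the axis, half-way up (52 mm above the underside); z up. Grip the handle 60 to 70 mm above the underside.
- punch_cross_center (a point): loose cross punch, 0.24 kg, upright, 104 mm tall: plus-shaped brass foot plate, 60 mm across both ways along its x and y axes, arms 20 mm wide, 14 mm thick; thin 12 mm neck; round wooden handle, 25 mm thick from 46 to 92 mm above the underside, domed top. Point on the axis, half-way up (52 mm above the underside); z up. Grip the handle 60 to 70 mm above the underside.
- die_round: lower half (die) of the round bead press, fixed to the bench: round dark steel block, 68 mm in diameter, flat on top, 18 mm high: the same outline as its punch's foot but 12 mm larger all round. Origin at the centre of its underside, on the bench; z up. At the start another press's punch stands on it, about in the middle.
- die_square: lower half (die) of the square bead press, fixed to the bench: square dark steel block, 66 x 66 mm, sides along its x and y axes, flat on top, 18 mm high: the same outline as its punch's foot but 12 mm larger all round. Origin at the centre of its underside, on the bench; z up. At the start another press's punch stands on it, about in the middle.
- die_oblong: lower half (die) of the oblong bead press, fixed to the bench: oblong dark steel block, 88 mm along its x axis and 50 mm along y, flat on top, 18 mm high: the same outline as its punch's foot but 12 mm larger all round. Origin at the centre of its underside, on the bench; z up. At the start another press's punch stands on it, about in the middle.
- die_cross: lower half (die) of the cross bead press, fixed to the bench: plus-shaped dark steel block, 84 mm across both ways along its x and y axes, arms 44 mm wide, flat on top, 18 mm high: the same outline as its punch's foot but 12 mm larger all round. Origin at the centre of its underside, on the bench; z up. At the start another press's punch stands on it, about in the middle.
- pad: free parking place, fixed: wooden block with a dark graphite top, 84 x 84 mm, flat top 30 mm above the bench, empty at the start. Origin at the centre of its underside, on the bench; z up.
There are look-alikes about, which are no part of the job. Leave any turquoise look-alike of the part that bears punch_cross_center alone.

How it is judged:
By the outcome, as a careful person would: the job done as asked, in the order asked, and still so for the second after the job is handed in, with the robot touching nothing.
It also fails if it takes over 134 s, if anything falls off the work surface, if the arm or the gripper's body presses on something with over 40 N, if the wrist force passes 120 N, or if a joint passes its speed limit or range.

## Working session

There is one attempt and no reset: what is moved stays moved. The work goes in short steps, Python scripts to look and compute and a tool call to move; the robot and the scene stay as the last step left them, time stands still between calls to the robot, and variables do not carry over. Pictures are saved under pics/ and viewed, at most 14 in all, crops included, and the job is handed in when it is done.

Besides the shell and the picture viewer there is one more tool, called after "Emit:" as name(argument=value, ...), one argument or row to a line, values as JSON. arm_command: Moves the arm, as the interface text tells. Its arguments: {"type":"object","properties":{"targets":{"type":"array"}},"required":["targets"]}

```bash
mkdir -p pics; ls
cat > h.py <<'E'
import numpy as np, cv2
from bench import robot
def snap(name):
    s=robot.snapshot(name); return s
def pts(s):
    z=s["range_z"]; v,u=np.mgrid[0:z.shape[0],0:z.shape[1]]
    P=np.stack([(u-s["cx"])/s["fx"]*z,(v-s["cy"])/s["fy"]*z,z],-1)
    return P@s["T"][:3,:3].T+s["T"][:3,3]
def save(img,name): cv2.imwrite("pics/"+name,img[...,::-1])
E
python3 - <<'E'
from h import *
for n in ("top","scene"):
    s=snap(n); np.savez(n+"0.npz",**s); save(s["color"],n+"0.png")
    print(n,s["fx"],s["cx"],s["cy"],np.round(s["T"],3).tolist(), (s["range_z"]>0).mean())
print(robot.get_obs())
E
```

```text
pics
top 357.50189427364484 254.35785217066663 188.77212942624956 [[-0.135, -0.962, 0.236, 0.34], [-0.991, 0.13, -0.037, 0.016], [0.005, -0.239, -0.971, 0.831], [0.0, 0.0, 0.0, 1.0]] 0.9960835774739584
scene 499.7210862697263 249.5991208451092 190.71470944722208 [[-0.136, 0.737, -0.662, 1.178], [0.991, 0.104, -0.087, 0.107], [0.005, -0.668, -0.744, 0.848], [0.0, 0.0, 0.0, 1.0]] 0.9957987467447916
{'time': 0.1, 'joint_positions': array([-1.22008425e+00,  8.78674622e-02,  1.37207915e+00,  1.85523505e-06,
        1.68363185e+00, -1.03088861e-01]), 'qvel': array([ 0.0004152 , -0.00025425, -0.00378651, -0.0001414 ,  0.00013238,
        0.00132742]), 'joint_torque': array([ 1.99160982e-03, -3.41252768e+01, -3.03301191e+01,  7.19994097e-02,
        3.04698281e-02, -1.07027633e-04]), 'tool_pos': array([ 0.24092429, -0.49381435,  0.1797409 ]), 'ee_rot': array([-3.13961757e+00, -2.06187167e-04,  4.53800937e-01]), 'wrist_force': array([ 0.17192242, -0.56744316, -0.43353404]), 'wrist_torque': array([ 0.00723588, -0.00220227, -0.01443112]), 'finger_force': 0.0, 'width': 0.09407543477287644}
```

View pics/top0.png

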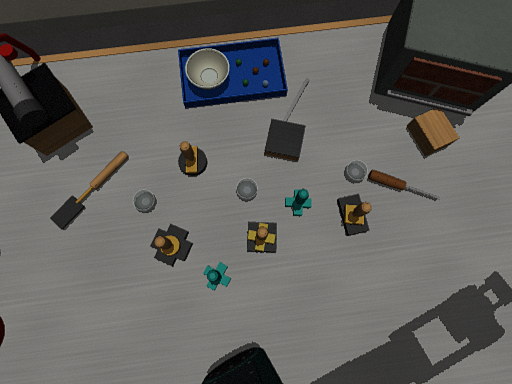

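View pics/scene0.png

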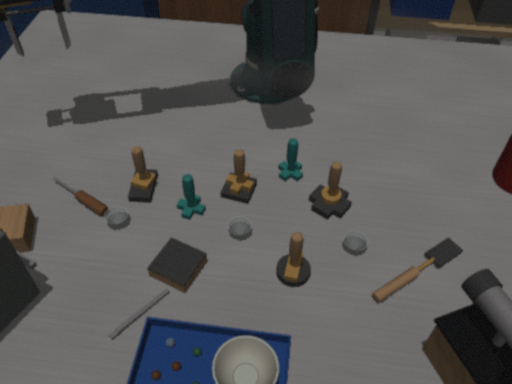

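Top view: the oblong punch stands on the round die (193,158), round on cross (172,245), cross on square (262,237) and square on oblong (354,214). The pad is at (285,140). 

Possible mix-ups:
- The turquoise crosses at (300,202) and (215,276) are look-alikes of the cross punch at (262,237).
- The wooden cube at (433,132) and the spatula head at (68,212) could pass for the pad.

I choose by brass feet with wooden handles, and by the square graphite top.

```bash
cat >> h.py <<'E'
from scipy.optimize import least_squares
def cloud(cams=("top","scene"),ss=None):
    out=[]
    for i,n in enumerate(cams):
        s=ss[i] if ss else snap(n)
        P=pts(s).reshape(-1,3); c=s["color"].reshape(-1,3).astype(int); k=s["range_z"].ravel()>0
        out.append((P[k],c[k]))
    return out
def handle(P,c0,r=.03,lo=.07,hi=.108):
    k=(np.hypot(*(P[:,:2]-c0).T)<r)&(P[:,2]>lo)&(P[:,2]<hi); Q=P[k]
    f=least_squares(lambda p:np.hypot(*(Q[:,:2]-p).T)-.0125,Q[:,:2].mean(0),loss="soft_l1",f_scale=.001)
    return f.x,len(Q)
def layer(P,c0,lo,hi,r=.065):
    k=(np.hypot(*(P[:,:2]-c0).T)<r)&(P[:,2]>lo)&(P[:,2]<hi); return P[k][:,:2]
def rect(Q):
    r=cv2.minAreaRect((Q*1000).astype(np.float32)); return [np.round(x,1) for x in r]
E
python3 - <<'E'
from h import *
ss=[dict(np.load(n+"0.npz")) for n in ("top","scene")]
C=cloud(ss=ss)
px={"obl@round":(193,158),"round@cross":(172,245),"cross@square":(262,237),"square@obl":(354,214),"pad":(285,140),"turq1":(300,202),"turq2":(215,276)}
W=pts(ss[0])
bench=[C[i][0][(abs(C[i][0][:,0]-.45)<.2)&(abs(C[i][0][:,1])<.2)] for i in (0,1)]
print("bench z",[ (np.median(b[:,2]),np.std(b[b[:,2]<.008][:,2])) for b in bench])
for n,(u,v) in px.items():
    c0=W[v,u,:2]; print(n,np.round(W[v,u],3))
    if n=="pad":
        for i in (0,1): Q=layer(C[i][0],c0,.02,.04,.07); print("  pad",i,rect(Q),len(Q))
        continue
    for i in (0,1):
        P=C[i][0]
        k=(np.hypot(*(P[:,:2]-c0).T)<.06)
        try: h,m=handle(P,c0,.05)
        except Exception as e: h,m=c0,0
        lo=.044;
        print("  cam",i,"handle mm",np.round(h*1000,1),m,"zmax",np.round(P[k][:,2].max(),3),"die",rect(layer(P,h,.010,.024)),"foot",rect(layer(P,h,.027,.040,.045)))
# rectified views of stations at z=.018 in both cams
tiles=[]
for n,(u,v) in list(px.items())[:4]:
    c0=W[v,u,:2]; row=[]
    for s in ss:
      for z in (.018,.032):
        g=np.linspace(-.07,.07,140); X,Y=np.meshgrid(c0[0]-g,c0[1]-g,indexing="ij")
        p=np.stack([X,Y,np.full_like(X,z)],-1)-s["T"][:3,3]; q=p@s["T"][:3,:3]
        m=[(q[...,0]/q[...,2]*s["fx"]+s["cx"]).astype(np.float32),(q[...,1]/q[...,2]*s["fy"]+s["cy"]).astype(np.float32)]
        row.append(cv2.remap(s["color"],m[0],m[1],cv2.INTER_LINEAR))
    tiles.append(np.hstack(row))
save(np.clip(np.vstack(tiles).astype(float)*1.4,0,255).astype(np.uint8),"rect0.png")
E
```

```text
bench z [(np.float64(0.0007695728861716322), np.float64(0.0015069539160912802)), (np.float64(0.0006104498099328004), np.float64(0.001747868053862647))]
obl@round [0.624 0.117 0.041]
  cam 0 handle mm [627.6 122.6] 66 zmax 0.125 die [array([622.9, 121.5]), array([59.2, 66.1]), np.float64(9.9)] foot [array([627.1, 121.5]), array([25.6, 65. ]), np.float64(81.5)]
  cam 1 handle mm [626. 122.] 157 zmax 0.124 die [array([630.2, 122.3]), array([66.9, 64.2]), np.float64(85.4)] foot [array([629.2, 121.6]), array([26.2, 62.7]), np.float64(83.7)]
round@cross [0.432 0.183 0.032]
  cam 0 handle mm [433.3 189.5] 53 zmax 0.124 die [array([436.4, 188.8]), array([84.4, 83.9]), np.float64(59.5)] foot [array([431.7, 186.3]), array([37. , 42.4]), np.float64(60.1)]
  cam 1 handle mm [432.1 189.1] 146 zmax 0.125 die [array([436.7, 188.7]), array([85.6, 86.8]), np.float64(60.1)] foot [array([435.2, 188.8]), array([42.5, 41.4]), np.float64(77.5)]
cross@square [ 0.414 -0.014  0.115]
  cam 0 handle mm [424.8 -15.4] 22 zmax 0.124 die [array([425.6, -16.7]), array([65.9, 66.2]), np.float64(81.5)] foot [array([4
[... 894 characters left out ...]
max 0.107 die [array([ 494.9, -112.8]), array([54.2, 55.7]), np.float64(36.5)] foot [array([0., 0.]), array([0., 0.]), np.float64(0.0)]
  cam 1 handle mm [ 492.7 -113.4] 184 zmax 0.106 die [array([ 495.8, -112.8]), array([54.9, 55.7]), np.float64(30.8)] foot [array([ 498.1, -109.1]), array([ 6.4, 17.7]), np.float64(36.3)]
turq2 [0.351 0.089 0.104]
  cam 0 handle mm [355.7  96.7] 126 zmax 0.106 die [array([353.5,  94.4]), array([54.4, 55.4]), np.float64(5.9)] foot [array([0., 0.]), array([0., 0.]), np.float64(0.0)]
  cam 1 handle mm [351.5  94.6] 162 zmax 0.106 die [array([354.4,  93.9]), array([55.9, 54.5]), np.float64(8.0)] foot [array([358.6,  94.6]), array([18.3, 10.4]), np.float64(86.4)]
```

View pics/rect0.png

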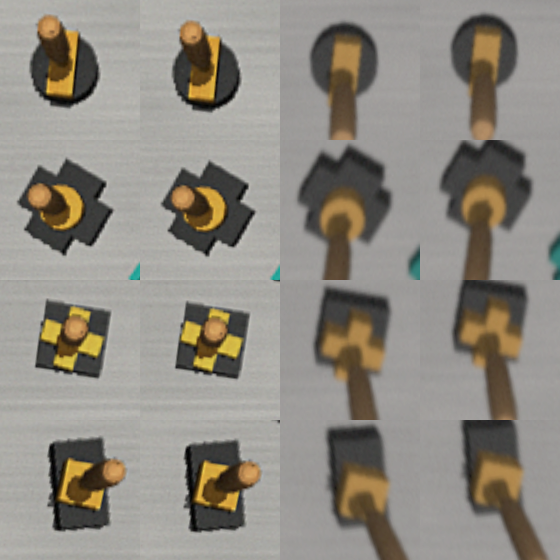

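The crops confirm the assignment: brass feet oblong on round, round on cross, cross on square, square on oblong. The footprints measure the right sizes, at heights of 18, 32 and 122 mm. First move is the square punch to the pad, hovering above its handle.

Emit:
arm_command(
  targets=[0, 0, -4, 30, -14.6, 0, -1, 0, 0, -11, 90, -44, 0, -1, 0, 0, -18, 150, -73, 0, -1, 0, 0, -25, 210, -102, 0, -1, 0, 0, -31, 265, -129, 0, -1, 0, 0, -34, 299.5, -145.7, 0, -1, 0, 0, -34, 299.5, -145.7, 0, -1, 0, 0, -34, 299.5, -145.7, 0, -1, 0, 0, -34, 299.5, -145.7, 0, -1, 0, 0, -34, 299.5, -145.7, 0, -1, 0, 0, -34, 299.5, -145.7, 0, -1],
)

```text
time: 1.2
tool_pos: [0.4456, -0.2334, 0.1806]
ee_rot: [-3.141, 0.0, 1.045]
wrist_force: [-0.2, 0.7, -0.6]
width: 0.0941
finger_force: 0.0
```

```bash
cat >> h.py <<'E'
def delta(x,y,z,yaw):   # mm, deg -> tool-frame shift and az from the present pose
    o=robot.get_obs(); p=o["tool_pos"]*1000; r=o["ee_rot"]; a=r[2]
    d=np.array([x,y])-p[:2]
    print("at",np.round(p,1),"rpy",np.round(np.degrees(r),2),"w",round(o["width"]*1000,1),"t",round(o["time"],2),"j",np.round(o["joint_positions"],2))
    print("az %.1f  x %.1f y %.1f z %.1f"%(-((yaw-np.degrees(a)+180)%360-180),d@[np.cos(a),np.sin(a)],d@[np.sin(a),-np.cos(a)],p[2]-z))
E
python3 - <<'E'
from h import *
delta(446,-231.6,64,60)
E
```

```text
at [ 445.6 -233.4  180.6] rpy [-1.7998e+02  2.0000e-02  5.9850e+01] w 94.1 t 1.2 j [-0.59 -0.02  1.48 -0.    1.68 -0.07]
az -0.1  x 1.7 y -0.5 z 116.6
```

Emit:
arm_command(
  targets=[0, 0, 0, 1.5, 0, 30, -1, 0, 0, 0, 1.5, 0, 70, -1, 0, 0, 0, 1.5, 0, 100, -1, 0, 0, 0, 1.5, 0, 116.5, -1, 0, 0, 0, 1.5, 0, 116.5, -1, 0, 0, 0, 1.5, 0, 116.5, -1, 0, 0, 0, 1.5, 0, 116.5, -1, 0, 0, 0, 1.5, 0, 116.5, 1, 0, 0, 0, 1.5, 0, 116.5, 1, 0, 0, 0, 1.5, 0, 116.5, 1, 0, 0, 0, 1.5, 0, 116.5, 1, 0, 0, 0, 1.5, 0, 116.5, 1, 0, 0, 0, 1.5, 0, 116.5, 1, 0, 0, 0, 1.5, 0, 116.5, 1, 0, 0, 0, 1.5, 0, 116.5, 1, 0, 0, 0, 1.5, 0, 116.5, 1],
)

```text
time: 2.8
tool_pos: [0.4471, -0.2307, 0.0642]
ee_rot: [-3.141, 0.0, 1.047]
wrist_force: [-0.5, -0.8, 0.2]
width: 0.0252
finger_force: 0.5
```

Run:
```python
from h import *
delta(446,-231.6,190,60)
```

```text
at [ 447.1 -230.7   64.2] rpy [-179.98    0.     60.  ] w 25.2 t 2.8 j [-0.59  0.04  1.66 -0.    1.45 -0.07]
az 0.0  x -1.3 y -0.5 z -125.8
```

Emit:
arm_command(
  targets=[0, 0, 0, 0, 0, 0, 1, 0, 0, 0, 0, 0, 0, 1, 0, 0, 0, 0, 0, 0, 1, 0, 0, 0, 0, 0, -10, 1, 0, 0, 0, 0, 0, -30, 1, 0, 0, 0, 0, 0, -55, 1, 0, 0, 0, 0, 0, -80, 1, 0, 0, 0, 0, 0, -105, 1, 0, 0, 0, 0, 0, -120, 1, 0, 0, 0, 0, 0, -126, 1, 0, 0, 0, 0, 0, -126, 1, 0, 0, 0, 0, 0, -126, 1],
)

```text
time: 4.0
tool_pos: [0.4466, -0.2304, 0.1888]
ee_rot: [-3.139, -0.0, 1.047]
wrist_force: [-0.0, 0.0, -2.7]
width: 0.0238
finger_force: 30.0
```

Run:
```python
from h import *
delta(650.6,-104.6,190,60)
C=cloud()
for P,c in C:
    print("die obl",rect(layer(P,np.array([.4488,-.233]),.012,.024)))
    k=(np.hypot(*(P[:,:2]-[.446,-.231]).T)<.045)&(P[:,2]>.138)&(P[:,2]<.165); 
    print("foot",rect(P[k][:,:2]),k.sum(), P[k][:,2].min())
```

```text
at [ 446.6 -230.4  188.8] rpy [-179.86   -0.     60.  ] w 23.8 t 4.0 j [-0.59 -0.02  1.46 -0.    1.7  -0.07]
az 0.0  x 211.0 y 113.8 z -1.2
die obl [array([ 449. , -233.6]), array([88.4, 51.2]), np.float64(4.3)]
foot [array([ 447.3, -226.1]), array([32.4, 43. ]), np.float64(78.5)] 326 0.14519449007857255
die obl [array([ 448.4, -233.8]), array([92.8, 51.6]), np.float64(4.6)]
foot [array([ 445.3, -231.2]), array([44.1, 45.8]), np.float64(76.6)] 372 0.14147392677703174
```

Emit:
arm_command(
  targets=[0, 0, 0, 11, 6, 0, 1, 0, 0, 0, 32, 17, 0, 1, 0, 0, 0, 58, 31, 0, 1, 0, 0, 0, 85, 46, 0, 1, 0, 0, 0, 112, 60, 0, 1, 0, 0, 0, 139, 75, 0, 1, 0, 0, 0, 165, 89, 0, 1, 0, 0, 0, 188, 101, 0, 1, 0, 0, 0, 204, 110, 0, 1, 0, 0, 0, 211, 113.8, 0, 1, 0, 0, 0, 211, 113.8, 0, 1, 0, 0, 0, 211, 113.8, 20, 1, 0, 0, 0, 211, 113.8, 45, 1, 0, 0, 0, 211, 113.8, 70, 1, 0, 0, 0, 211, 113.8, 90, 1, 0, 0, 0, 211, 113.8, 100, 1, 0, 0, 0, 211, 113.8, 105, 1, 0, 0, 0, 211, 113.8, 105, 1, 0, 0, 0, 211, 113.8, 105, 1],
)

```text
time: 6.0
tool_pos: [0.6519, -0.1053, 0.0869]
ee_rot: [3.139, -0.001, 1.047]
wrist_force: [0.1, -0.0, -1.9]
width: 0.024
finger_force: 30.0
```

Run:
```python
from h import *
delta(650.6,-104.6,76,60)
print(robot.get_obs()["wrist_force"])
```

```text
at [ 651.9 -105.3   86.9] rpy [ 1.7986e+02 -3.0000e-02  5.9990e+01] w 24.0 t 6.0 j [-0.25  0.36  1.23 -0.    1.55  0.28]
az -0.0  x -0.0 y -1.5 z 10.9
[ 0.0587836  -0.03539404 -1.90380285]
```

Emit:
arm_command(
  targets=[0, 0, 0, 0, -1, 4, 1, 0, 0, 0, 0, -1, 7, 1, 0, 0, 0, 0, -1, 9, 1, 0, 0, 0, 0, -1, 9, 1, 0, 0, 0, 0, -1, 9, 1],
)

```text
time: 6.5
tool_pos: [0.6504, -0.1045, 0.0763]
ee_rot: [3.142, 0.0, 1.047]
wrist_force: [-0.4, 0.1, -2.0]
width: 0.0241
finger_force: 30.0
```

Emit:
arm_command(
  targets=[0, 0, 0, 0, 0, 0.5, 1, 0, 0, 0, 0, 0, 1, 1, 0, 0, 0, 0, 0, 1, 1, 0, 0, 0, 0, 0, 1, 1],
)

```text
time: 6.9
tool_pos: [0.6505, -0.1045, 0.0763]
ee_rot: [3.141, -0.0, 1.047]
wrist_force: [-1.0, 0.4, 2.8]
width: 0.0242
finger_force: 30.0
```

Contact felt. Release and rise.

Emit:
arm_command(
  targets=[0, 0, 0, 0, 0, 0, -1, 0, 0, 0, 0, 0, 0, -1, 0, 0, 0, 0, 0, 0, -1, 0, 0, 0, 0, 0, 0, -1, 0, 0, 0, 0, 0, 0, -1, 0, 0, 0, 0, 0, -15, -1, 0, 0, 0, 0, 0, -45, -1, 0, 0, 0, 0, 0, -85, -1, 0, 0, 0, 0, 0, -115, -1, 0, 0, 0, 0, 0, -115, -1, 0, 0, 0, 0, 0, -115, -1],
)

```text
time: 8.0
tool_pos: [0.651, -0.1046, 0.1921]
ee_rot: [3.138, -0.001, 1.047]
wrist_force: [0.4, -0.4, -0.8]
width: 0.0941
finger_force: 0.0
```

Run:
```python
from h import *
delta(627,122.2,190,100)
C=cloud()
for P,c in C:
    for n,p in (("sq",(.6505,-.1045)),("obl",(.627,.122))):
        z=.012 if n=="sq" else 0; p=np.array(p)
        try: print(n,"handle",np.round(handle(P,p,.03,.07+z,.108+z)[0]*1000,1),"foot",rect(layer(P,p,.027+z,.04+z,.045)))
        except Exception as e: print(n,"no")
    print("die obl",rect(layer(P,np.array([.4488,-.233]),.012,.024)))
```

```text
at [ 651.  -104.6  192.1] rpy [ 1.7982e+02 -5.0000e-02  6.0000e+01] w 94.1 t 8.0 j [-0.25  0.33  1.06 -0.    1.75  0.28]
az -40.0  x 184.4 y -134.2 z 2.1
sq no
obl handle [627.6 122.5] foot [array([626.5, 121.8]), array([25.6, 63.6]), np.float64(83.7)]
die obl [array([0., 0.]), array([0., 0.]), np.float64(0.0)]
sq handle [ 648.4 -105.9] foot [array([ 650.1, -105.6]), array([42.3, 44.5]), np.float64(77.6)]
obl handle [626.1 122.1] foot [array([628.8, 121.7]), array([26. , 61.5]), np.float64(83.5)]
die obl [array([ 448.1, -233.2]), array([92. , 49.8]), np.float64(3.5)]h.py:20: RuntimeWarning: Mean of empty slice.
  f=least_squares(lambda p:np.hypot(*(Q[:,:2]-p).T)-.0125,Q[:,:2].mean(0),loss="soft_l1",f_scale=.001)
  ret = um.true_divide(
```

Emit:
arm_command(
  targets=[0, 0, -4, 18, -13, 0, -1, 0, 0, -12, 55, -40, 0, -1, 0, 0, -20, 92, -67, 0, -1, 0, 0, -28, 129, -94, 0, -1, 0, 0, -35, 162, -118, 0, -1, 0, 0, -40, 184.4, -134.2, 0, -1, 0, 0, -40, 184.4, -134.2, 0, -1, 0, 0, -40, 184.4, -134.2, 0, -1, 0, 0, -40, 184.4, -134.2, 40, -1, 0, 0, -40, 184.4, -134.2, 80, -1, 0, 0, -40, 184.4, -134.2, 80, -1, 0, 0, -40, 184.4, -134.2, 80, -1],
)

```text
time: 9.3
tool_pos: [0.6258, 0.1208, 0.1092]
ee_rot: [-3.138, 0.0, 1.743]
wrist_force: [1.2, -0.2, 1.2]
width: 0.094
finger_force: 0.0
```

Run:
```python
from h import *
delta(627,122,64,100)
```

```text
at [625.8 120.8 109.2] rpy [-1.7982e+02  1.0000e-02  9.9870e+01] w 94.0 t 9.3 j [ 0.1   0.31  1.26 -0.    1.58 -0.07]
az -0.1  x 1.0 y 1.4 z 45.2
```

Emit:
arm_command(
  targets=[0, 0, 0, 1, 1, 15, -1, 0, 0, 0, 1, 1, 32, -1, 0, 0, 0, 1, 1, 46, -1, 0, 0, 0, 1, 1, 46, -1, 0, 0, 0, 1, 1, 46, -1, 0, 0, 0, 1, 1, 46, 1, 0, 0, 0, 1, 1, 46, 1, 0, 0, 0, 1, 1, 46, 1, 0, 0, 0, 1, 1, 46, 1, 0, 0, 0, 1, 1, 46, 1, 0, 0, 0, 1, 1, 46, 1, 0, 0, 0, 1, 1, 46, 1, 0, 0, 0, 1, 1, 46, 1, 0, 0, 0, 1, 1, 46, 1, 0, 0, 0, 1, 1, 46, 1, 0, 0, 0, 1, 1, 46, 1, 0, 0, 0, 1, 1, 46, 1],
)

```text
time: 11.0
tool_pos: [0.627, 0.1234, 0.0642]
ee_rot: [-3.141, 0.0, 1.745]
wrist_force: [-1.1, -0.2, -0.4]
width: 0.0238
finger_force: 30.0
```

Run:
```python
from h import *
delta(627,122,64,100)
C=cloud()
for P,c in C:
    print("foot obl",rect(layer(P,np.array([.627,.122]),.025,.038,.045)))
```

```text
at [627.  123.4  64.2] rpy [-1.7998e+02  1.0000e-02  1.0000e+02] w 23.8 t 11.0 j [ 0.11  0.33  1.31 -0.    1.5  -0.07]
az 0.0  x -1.4 y -0.3 z 0.2
foot obl [array([0., 0.]), array([0., 0.]), np.float64(0.0)]
foot obl [array([631. , 121.4]), array([26.1, 60. ]), np.float64(83.6)]
```

Emit:
arm_command(
  targets=[0, 0, 0, 0, 0, -10, 1, 0, 0, 0, 0, 0, -30, 1, 0, 0, 0, 0, 0, -55, 1, 0, 0, 0, 0, 0, -80, 1, 0, 0, 0, 0, 0, -105, 1, 0, 0, 0, 0, 0, -120, 1, 0, 0, 0, 0, 0, -126, 1, 0, 0, 0, 0, 0, -126, 1, 0, 0, 0, 0, 0, -126, 1],
)

```text
time: 12.0
tool_pos: [0.6265, 0.1234, 0.1886]
ee_rot: [-3.139, -0.0, 1.745]
wrist_force: [-0.2, -0.6, -2.9]
width: 0.024
finger_force: 30.0
```

Run:
```python
from h import *
delta(449,-233.4,190,111.5)
C=cloud()
for P,c in C:
    p=np.array([.627,.122])
    Q=layer(P,p,.012,.024)
    f=least_squares(lambda q:np.hypot(*(Q-q).T).clip(.030)-.034,p) if 0 else None
    print("die round",rect(Q),"encl",[np.round(np.array(x)*1000,1) for x in cv2.minEnclosingCircle(Q.astype(np.float32))], "mean",Q.mean(0)*1000)
    print("foot",rect(layer(P,p,.138,.165,.045)))
    print("die obl",rect(layer(P,np.array([.4488,-.233]),.012,.024)))
```

```text
at [626.5 123.4 188.6] rpy [-1.7985e+02 -1.0000e-02  1.0000e+02] w 24.0 t 12.0 j [ 0.11  0.29  1.12 -0.    1.73 -0.07]
az -11.5  x -320.6 y -236.8 z -1.4
die round [array([618.5, 107.5]), array([32.7, 61.1]), np.float64(50.5)] encl [array([623.5, 113.6]), np.float64(31.8)] mean [614.76531672 108.00820866]
foot [array([0., 0.]), array([0., 0.]), np.float64(0.0)]
die obl [array([ 448.9, -233.9]), array([88.1, 50.9]), np.float64(4.7)]
die round [array([628.2, 122.4]), array([68.5, 67. ]), np.float64(3.5)] encl [array([628., 123.]), np.float64(35.0)] mean [629.55919867 122.55103184]
foot [array([627.4, 121.9]), array([25.9, 64.4]), np.float64(83.4)]
die obl [array([ 449.3, -233.5]), array([91.9, 51.1]), np.float64(4.5)]
```

Emit:
arm_command(
  targets=[0, 0, 0, -10, -7, 0, 1, 0, 0, -1, -32, -24, 0, 1, 0, 0, -2, -57, -43, 0, 1, 0, 0, -3, -86, -64, 0, 1, 0, 0, -4, -115, -85, 0, 1, 0, 0, -5, -144, -107, 0, 1, 0, 0, -6, -172, -128, 0, 1, 0, 0, -7, -201, -150, 0, 1, 0, 0, -8, -230, -171, 0, 1, 0, 0, -9, -259, -192, 0, 1, 0, 0, -10, -284, -211, 0, 1, 0, 0, -11, -303, -226, 0, 1, 0, 0, -11.3, -316, -235, 0, 1, 0, 0, -11.3, -319.4, -237.4, 0, 1, 0, 0, -11.3, -319.4, -237.4, 0, 1, 0, 0, -11.3, -319.4, -237.4, 20, 1, 0, 0, -11.3, -319.4, -237.4, 50, 1, 0, 0, -11.3, -319.4, -237.4, 80, 1, 0, 0, -11.3, -319.4, -237.4, 100, 1, 0, 0, -11.3, -319.4, -237.4, 100, 1],
)

```text
time: 14.1
tool_pos: [0.4467, -0.2296, 0.0864]
ee_rot: [-3.137, -0.007, 1.944]
wrist_force: [-0.5, 0.5, -1.8]
width: 0.0237
finger_force: 30.0
```

Emit:
arm_command(
  targets=[0, 0, 0, 0, 0, 0, 1, 0, 0, 0, 0, 0, 0, 1],
)

```text
time: 14.3
tool_pos: [0.4501, -0.2326, 0.0922]
ee_rot: [3.14, 0.003, 1.943]
wrist_force: [0.1, 0.1, -0.9]
width: 0.0242
finger_force: 30.0
```

Run:
```python
from h import *
delta(448.2,-232.4,64,111.3)
C=cloud()
for P,c in C:
    p=np.array([.449,-.2335])
    print("foot",rect(layer(P,p,.050,.075,.045)))
    print("die obl",rect(layer(P,np.array([.4488,-.233]),.012,.024)))
```

```text
at [ 450.1 -232.6   92.2] rpy [1.7989e+02 1.6000e-01 1.1134e+02] w 24.2 t 14.3 j [-0.59  0.02  1.62  0.    1.5  -0.96]
az 0.0  x 0.9 y -1.7 z 28.2
foot [array([ 450.5, -233.3]), array([63.7, 26.2]), np.float64(4.9)]
die obl [array([ 448.6, -232.9]), array([88. , 50.1]), np.float64(5.3)]
foot [array([ 450.9, -233.5]), array([66.3, 26.4]), np.float64(4.6)]
die obl [array([ 449.2, -233.7]), array([91.1, 51.2]), np.float64(3.8)]
```

Emit:
arm_command(
  targets=[0, 0, 0, 0.5, -1.4, 8, 1, 0, 0, 0, 0.5, -1.4, 17, 1, 0, 0, 0, 0.5, -1.4, 24, 1, 0, 0, 0, 0.5, -1.4, 26, 1, 0, 0, 0, 0.5, -1.4, 26, 1, 0, 0, 0, 0.5, -1.4, 26, 1],
)

```text
time: 15.0
tool_pos: [0.4473, -0.2323, 0.0641]
ee_rot: [-3.142, -0.0, 1.942]
wrist_force: [0.4, 0.5, -0.9]
width: 0.024
finger_force: 30.0
```

Emit:
arm_command(
  targets=[0, 0, 0, 0, 0, 0.5, 1, 0, 0, 0, 0, 0, 1, 1, 0, 0, 0, 0, 0, 1, 1, 0, 0, 0, 0, 0, 1, 1],
)

```text
time: 15.4
tool_pos: [0.4476, -0.2325, 0.064]
ee_rot: [3.141, 0.001, 1.943]
wrist_force: [-1.7, 0.1, 5.6]
width: 0.0238
finger_force: 30.0
```

Run:
```python
from h import *
C=cloud()
for P,c in C:
    p=np.array([.449,-.2335])
    print("foot",rect(layer(P,p,.027,.04,.045)))
    print("die obl",rect(layer(P,np.array([.4488,-.233]),.012,.024)))
```

```text
foot [array([ 448. , -232.8]), array([63.5, 26.8]), np.float64(6.0)]
die obl [array([ 448.8, -231.8]), array([88.2, 46.9]), np.float64(4.4)]
foot [array([ 448.9, -233.2]), array([65.6, 26.8]), np.float64(5.7)]
die obl [array([ 448.4, -233.8]), array([94. , 51.6]), np.float64(4.6)]
```

Emit:
arm_command(
  targets=[0, 0, 0, 0, 0, 0, -1, 0, 0, 0, 0, 0, 0, -1, 0, 0, 0, 0, 0, 0, -1, 0, 0, 0, 0, 0, 0, -1, 0, 0, 0, 0, 0, 0, -1, 0, 0, 0, 0, 0, -15, -1, 0, 0, 0, 0, 0, -45, -1, 0, 0, 0, 0, 0, -85, -1, 0, 0, 0, 0, 0, -120, -1, 0, 0, 0, 20, 7, -120, -1, 0, 0, 0, 65, 23, -120, -1, 0, 0, 0, 112, 39, -120, -1, 0, 0, 0, 159, 56, -120, -1, 0, 0, 0, 206, 72, -120, -1, 0, 0, 0, 253, 89, -120, -1, 0, 0, -1, 300, 105, -120, -1, 0, 0, -1, 345, 121, -120, -1, 0, 0, -1.7, 380, 133, -120, -1, 0, 0, -1.7, 398, 139.4, -120, -1, 0, 0, -1.7, 398, 139.4, -120, -1],
)

```text
time: 17.5
tool_pos: [0.4321, 0.1913, 0.183]
ee_rot: [-3.141, -0.0, 1.977]
wrist_force: [0.3, 0.2, 0.1]
width: 0.094
finger_force: 0.0
```

Run:
```python
from h import *
delta(433,189,64,113)
C=cloud()
for P,c in C:
    p=np.array([.449,-.2335])
    print("OBL foot",rect(layer(P,p,.027,.04,.045)),"die",rect(layer(P,p,.012,.024)),handle(P,p)[0])
    p=np.array([.433,.189])
    print("ROUND foot",rect(layer(P,p,.027,.04,.045)))
    p=np.array([.627,.1223]); Q=layer(P,p,.012,.024)
    print("die round",rect(Q),[np.round(np.array(x)*1000,1) for x in cv2.minEnclosingCircle(Q.astype(np.float32))],Q.mean(0)*1000)
```

```text
at [432.1 191.3 183. ] rpy [-1.7999e+02 -3.0000e-02  1.1325e+02] w 94.0 t 17.5 j [ 0.3  -0.09  1.54  0.    1.69 -0.11]
az 0.3  x -2.5 y -0.1 z 119.0
OBL foot [array([ 448.2, -232.7]), array([64. , 26.8]), np.float64(6.3)] die [array([ 448.9, -233.6]), array([88.1, 50.4]), np.float64(4.8)] [ 0.44854219 -0.23381657]
ROUND foot [array([431.7, 183.9]), array([32.9, 42.7]), np.float64(71.9)]
die round [array([627.5, 122.4]), array([65.5, 66.4]), np.float64(8.8)] [array([627.1, 122.8]), np.float64(34.3)] [626.84442557 122.27054543]
OBL foot [array([ 447.6, -232.9]), array([66.9, 27.1]), np.float64(4.9)] die [array([ 448.8, -233.4]), array([92.7, 51. ]), np.float64(5.6)] [ 0.44670119 -0.23371498]
ROUND foot [array([435.6, 188.6]), array([42.2, 40.2]), np.float64(85.4)]
die round [array([627.5, 122.5]), array([66.7, 69. ]), np.float64(70.9)] [array([627.3, 122.8]), np.float64(35.5)] [629.56065747 122.49688108]
```

Emit:
arm_command(
  targets=[0, 0, 0, -2, 0, 30, -1, 0, 0, 0, -2, 0, 70, -1, 0, 0, 0, -2, 0, 102, -1, 0, 0, 0, -2, 0, 118.5, -1, 0, 0, 0, -2, 0, 118.5, -1, 0, 0, 0, -2, 0, 118.5, -1, 0, 0, 0, -2, 0, 118.5, -1, 0, 0, 0, -2, 0, 118.5, 1, 0, 0, 0, -2, 0, 118.5, 1, 0, 0, 0, -2, 0, 118.5, 1, 0, 0, 0, -2, 0, 118.5, 1, 0, 0, 0, -2, 0, 118.5, 1, 0, 0, 0, -2, 0, 118.5, 1, 0, 0, 0, -2, 0, 118.5, 1, 0, 0, 0, -2, 0, 118.5, 1, 0, 0, 0, -2, 0, 118.5, 1, 0, 0, 0, -2, 0, 118.5, 1, 0, 0, 0, -2, 0, 118.5, 1, 0, 0, 0, -2, 0, 118.5, 1],
)

```text
time: 19.5
tool_pos: [0.4335, 0.1873, 0.0647]
ee_rot: [3.142, 0.0, 1.972]
wrist_force: [-1.0, 0.0, -1.0]
width: 0.0241
finger_force: 30.0
```

Emit:
arm_command(
  targets=[0, 0, 0, 0, 0, -10, 1, 0, 0, 0, 0, 0, -30, 1, 0, 0, 0, 0, 0, -55, 1, 0, 0, 0, 0, 0, -80, 1, 0, 0, 0, 0, 0, -105, 1, 0, 0, 0, 0, 0, -120, 1, 0, 0, 0, 0, 0, -126, 1, 0, 0, 0, 0, 0, -126, 1, 0, 0, 0, 0, 0, -126, 1],
)

```text
time: 20.4
tool_pos: [0.4328, 0.1871, 0.1894]
ee_rot: [-3.139, -0.0, 1.972]
wrist_force: [0.3, -1.0, -2.0]
width: 0.024
finger_force: 30.0
```

Run:
```python
from h import *
delta(627.3,122.5,190,113)
C=cloud()
for P,c in C:
    p=np.array([.433,.189]); Q=layer(P,p,.135,.163,.04)
    print("foot",rect(Q),[np.round(np.array(x)*1000,1) for x in cv2.minEnclosingCircle(Q.astype(np.float32))])
    print("die cross",rect(layer(P,np.array([.4365,.1887]),.012,.024)))
```

```text
at [432.8 187.1 189.4] rpy [-1.7986e+02 -1.0000e-02  1.1300e+02] w 24.0 t 20.4 j [ 0.29 -0.09  1.53 -0.    1.7  -0.11]
az 0.0  x -135.4 y 153.9 z -0.6
foot [array([429.7, 179.5]), array([24.8, 43.2]), np.float64(74.1)] [array([432. , 187.7]), np.float64(21.7)]
die cross [array([440.1, 178.1]), array([88.2, 70. ]), np.float64(2.5)]
foot [array([434.2, 188. ]), array([43.2, 43. ]), np.float64(75.2)] [array([432.4, 188.5]), np.float64(23.5)]
die cross [array([437. , 188.6]), array([85. , 87.4]), np.float64(59.1)]
```

Emit:
arm_command(
  targets=[0, 0, 0, -6, 7, 0, 1, 0, 0, 0, -20, 22, 0, 1, 0, 0, 0, -38, 43, 0, 1, 0, 0, 0, -58, 65, 0, 1, 0, 0, 0, -78, 88, 0, 1, 0, 0, 0, -98, 110, 0, 1, 0, 0, 0, -116, 130, 0, 1, 0, 0, 0, -129, 145, 0, 1, 0, 0, 0, -136, 153, 0, 1, 0, 0, 0, -136, 153, 0, 1, 0, 0, 0, -136, 153, 20, 1, 0, 0, 0, -136, 153, 45, 1, 0, 0, 0, -136, 153, 70, 1, 0, 0, 0, -136, 153, 90, 1, 0, 0, 0, -136, 153, 97, 1, 0, 0, 0, -136, 153, 97, 1, 0, 0, 0, -136, 153, 97, 1, 0, 0, 0, -136, 153, 97, 1],
)

```text
time: 22.3
tool_pos: [0.6284, 0.1221, 0.0959]
ee_rot: [3.138, 0.001, 1.972]
wrist_force: [0.3, -0.8, -2.6]
width: 0.0237
finger_force: 30.0
```

Run:
```python
from h import *
delta(626.8,121.5,64.7,113)
C=cloud()
for P,c in C:
    p=np.array([.627,.122]); Q=layer(P,p,.048,.075,.04)
    print("foot",rect(Q),[np.round(np.array(x)*1000,1) for x in cv2.minEnclosingCircle(Q.astype(np.float32))])
```

```text
at [628.4 122.1  95.9] rpy [1.7981e+02 6.0000e-02 1.1301e+02] w 23.7 t 22.3 j [ 0.1   0.31  1.27 -0.    1.55 -0.3 ]
az 0.0  x 0.1 y -1.7 z 31.2
foot [array([0., 0.]), array([0., 0.]), np.float64(0.0)] [array([0., 0.]), np.float64(0.0)]
foot [array([630.1, 123.5]), array([42.7, 41.5]), np.float64(86.9)] [array([628.4, 123.3]), np.float64(23.0)]
```

Emit:
arm_command(
  targets=[0, 0, 0, 0, -1.5, 8, 1, 0, 0, 0, 0, -1.5, 18, 1, 0, 0, 0, 0, -1.5, 26, 1, 0, 0, 0, 0, -1.5, 29, 1, 0, 0, 0, 0, -1.5, 29, 1, 0, 0, 0, 0, -1.5, 29, 1, 0, 0, 0, 0, -1.5, 29, 1],
)

```text
time: 23.1
tool_pos: [0.6259, 0.1213, 0.0644]
ee_rot: [-3.141, -0.0, 1.972]
wrist_force: [0.4, -0.1, -1.4]
width: 0.0237
finger_force: 30.0
```

Emit:
arm_command(
  targets=[0, 0, 0, 0, 0.5, 0.5, 1, 0, 0, 0, 0, 0.5, 1, 1, 0, 0, 0, 0, 0.5, 1, 1, 0, 0, 0, 0, 0.5, 1, 1],
)

```text
time: 23.5
tool_pos: [0.6265, 0.1214, 0.0643]
ee_rot: [3.141, 0.0, 1.972]
wrist_force: [-1.5, -0.4, 1.7]
width: 0.024
finger_force: 30.0
```

Run:
```python
from h import *
delta(424.2,-15.2,190,88)
C=cloud()
for P,c in C:
    p=np.array([.627,.122]); Q=layer(P,p,.026,.042,.035)
    print("foot",rect(Q),[np.round(np.array(x)*1000,1) for x in cv2.minEnclosingCircle(Q.astype(np.float32))])
    p=np.array([.424,-.0155]); print("CROSS foot",rect(layer(P,p,.027,.042,.045)),"handle",handle(P,p)[0]*1000)
    print("die cross",rect(layer(P,np.array([.4365,.1887]),.012,.024)))
```

```text
at [626.5 121.4  64.3] rpy [1.7999e+02 2.0000e-02 1.1300e+02] w 24.0 t 23.5 j [ 0.1   0.33  1.32 -0.    1.5  -0.3 ]
az 25.0  x -46.7 y -239.6 z -125.7
foot [array([0., 0.]), array([0., 0.]), np.float64(0.0)] [array([0., 0.]), np.float64(0.0)]
CROSS foot [array([424.8, -15.2]), array([54.1, 54.3]), np.float64(30.0)] handle [424.87136381 -15.30378942]
die cross [array([0., 0.]), array([0., 0.]), np.float64(0.0)]
foot [array([628. , 123.2]), array([40.6, 43.2]), np.float64(1.2)] [array([626.1, 123.2]), np.float64(22.5)]
CROSS foot [array([425.8, -14.1]), array([54.8, 55.8]), np.float64(25.7)] handle [423.27325299 -15.19294754]
die cross [array([438.3, 193.7]), array([76. , 84.3]), np.float64(55.1)]
```

Emit:
arm_command(
  targets=[0, 0, 0, 0, 0, 0, -1, 0, 0, 0, 0, 0, 0, -1, 0, 0, 0, 0, 0, 0, -1, 0, 0, 0, 0, 0, 0, -1, 0, 0, 0, 0, 0, 0, -1, 0, 0, 0, 0, 0, -15, -1, 0, 0, 0, 0, 0, -45, -1, 0, 0, 0, 0, 0, -85, -1, 0, 0, 0, 0, 0, -120, -1, 0, 0, 4, -5, -24, -120, -1, 0, 0, 8, -13, -65, -120, -1, 0, 0, 12, -21, -108, -120, -1, 0, 0, 16, -29, -151, -120, -1, 0, 0, 20, -37, -192, -120, -1, 0, 0, 25, -44, -226, -120, -1, 0, 0, 25, -46.5, -239.5, -120, -1, 0, 0, 25, -46.5, -239.5, -120, -1, 0, 0, 25, -46.5, -239.5, -120, -1],
)

```text
time: 25.4
tool_pos: [0.4252, -0.0146, 0.1845]
ee_rot: [3.14, -0.0, 1.537]
wrist_force: [0.9, -0.3, 0.4]
width: 0.0939
finger_force: 0.0
```

Run:
```python
from h import *
delta(424.5,-15.2,64.2,88)
C=cloud()
for P,c in C:
    p=np.array([.627,.122]); Q=layer(P,p,.026,.042,.035)
    print("foot",rect(Q),[np.round(np.array(x)*1000,1) for x in cv2.minEnclosingCircle(Q.astype(np.float32))], handle(P,p)[0])
    print("die cross",rect(layer(P,np.array([.4365,.1887]),.012,.024)))
```

```text
at [425.2 -14.6 184.5] rpy [ 1.7988e+02 -2.0000e-02  8.8060e+01] w 93.9 t 25.4 j [-0.17 -0.2   1.63  0.    1.7  -0.13]
az 0.1  x -0.6 y -0.7 z 120.3
foot [array([624.6, 130.4]), array([27.1, 40.5]), np.float64(88.0)] [array([624.7, 123.6]), np.float64(21.1)] [0.62615171 0.1233884 ]
die cross [array([436.4, 188.7]), array([84.9, 84.2]), np.float64(59.8)]
foot [array([628. , 122.8]), array([42.7, 41.1]), np.float64(87.8)] [array([626.6, 122.9]), np.float64(22.6)] [0.6245088  0.12295756]
die cross [array([436.8, 188.5]), array([85.2, 87.6]), np.float64(59.9)]
```

Emit:
arm_command(
  targets=[0, 0, 0, -0.5, -0.5, 30, -1, 0, 0, 0, -0.5, -0.5, 70, -1, 0, 0, 0, -0.5, -0.5, 103, -1, 0, 0, 0, -0.5, -0.5, 120, -1, 0, 0, 0, -0.5, -0.5, 120, -1, 0, 0, 0, -0.5, -0.5, 120, -1, 0, 0, 0, -0.5, -0.5, 120, -1, 0, 0, 0, -0.5, -0.5, 120, 1, 0, 0, 0, -0.5, -0.5, 120, 1, 0, 0, 0, -0.5, -0.5, 120, 1, 0, 0, 0, -0.5, -0.5, 120, 1, 0, 0, 0, -0.5, -0.5, 120, 1, 0, 0, 0, -0.5, -0.5, 120, 1, 0, 0, 0, -0.5, -0.5, 120, 1, 0, 0, 0, -0.5, -0.5, 120, 1, 0, 0, 0, -0.5, -0.5, 120, 1, 0, 0, 0, -0.5, -0.5, 120, 1, 0, 0, 0, -0.5, -0.5, 120, 1, 0, 0, 0, -0.5, -0.5, 120, 1],
)

```text
time: 27.4
tool_pos: [0.4238, -0.0154, 0.0637]
ee_rot: [3.141, 0.0, 1.536]
wrist_force: [0.8, 0.1, -1.3]
width: 0.0238
finger_force: 30.0
```

Emit:
arm_command(
  targets=[0, 0, 0, 0, 0, -10, 1, 0, 0, 0, 0, 0, -30, 1, 0, 0, 0, 0, 0, -55, 1, 0, 0, 0, 0, 0, -80, 1, 0, 0, 0, 0, 0, -105, 1, 0, 0, 0, 0, 0, -120, 1, 0, 0, 0, 0, 0, -126, 1, 0, 0, 0, 0, 0, -126, 1, 0, 0, 0, 0, 0, -126, 1],
)

```text
time: 28.3
tool_pos: [0.423, -0.0153, 0.1887]
ee_rot: [-3.139, -0.0, 1.536]
wrist_force: [-0.0, -0.6, -2.9]
width: 0.0239
finger_force: 30.0
```

Run:
```python
from h import *
delta(436.6,188.6,190,73.5)
C=cloud()
for P,c in C:
    p=np.array([.424,-.0152]); Q=layer(P,p,.135,.163,.05)
    print("foot",rect(Q))
    print("die square",rect(layer(P,np.array([.4257,-.0167]),.012,.024)))
```

```text
at [423.  -15.3 188.7] rpy [-1.7988e+02 -1.0000e-02  8.8000e+01] w 23.9 t 28.3 j [-0.17 -0.2   1.63 -0.    1.72 -0.14]
az 14.5  x 204.2 y 6.5 z -1.3
foot [array([0., 0.]), array([0., 0.]), np.float64(0.0)]
die square [array([407.9,  16.7]), array([ 4.6, 17.9]), np.float64(82.3)]
foot [array([424.4, -13.5]), array([53.5, 57.8]), np.float64(27.4)]
die square [array([426. , -16.8]), array([66.3, 70.5]), np.float64(80.7)]
```

Emit:
arm_command(
  targets=[0, 0, 1, 10, 0, 0, 1, 0, 0, 3, 32, 1, 0, 1, 0, 0, 5, 58, 2, 0, 1, 0, 0, 7, 86, 3, 0, 1, 0, 0, 9, 114, 4, 0, 1, 0, 0, 11, 142, 5, 0, 1, 0, 0, 13, 168, 6, 0, 1, 0, 0, 14, 188, 6, 0, 1, 0, 0, 14, 200, 6.5, 0, 1, 0, 0, 14, 204, 6.5, 0, 1, 0, 0, 14, 204, 6.5, 20, 1, 0, 0, 14, 204, 6.5, 45, 1, 0, 0, 14, 204, 6.5, 70, 1, 0, 0, 14, 204, 6.5, 90, 1, 0, 0, 14, 204, 6.5, 97, 1, 0, 0, 14, 204, 6.5, 97, 1, 0, 0, 14, 204, 6.5, 97, 1, 0, 0, 14, 204, 6.5, 97, 1],
)

```text
time: 30.2
tool_pos: [0.4384, 0.1884, 0.0944]
ee_rot: [3.139, -0.001, 1.291]
wrist_force: [0.6, 0.1, -2.7]
width: 0.0239
finger_force: 30.0
```

Run:
```python
from h import *
delta(436.6,188.6,64,74)
ss=[snap("top"),snap("scene")]
C=cloud(ss=ss)
for P,c in C:
    p=np.array([.436,.1885]); Q=layer(P,p,.05,.073,.05)
    print("foot",rect(Q),len(Q))
    print("die",rect(layer(P,p,.012,.024)))
t=[]
for s in ss:
    W=pts(s); d=np.hypot(W[...,0]-.436,W[...,1]-.1885); v,u=np.argwhere(d<.05).mean(0).astype(int)
    t.append(cv2.resize(s["color"][max(0,v-50):v+50,max(u-50,0):u+50],(400,400),interpolation=cv2.INTER_CUBIC))
save(np.hstack(t),"c1.png")
```

```text
at [438.4 188.4  94.4] rpy [ 1.7985e+02 -8.0000e-02  7.3990e+01] w 23.9 t 30.2 j [ 0.29 -0.04  1.68 -0.    1.51  0.57]
az -0.0  x -0.3 y -1.8 z 30.4
foot [array([434.8, 176.3]), array([36.9, 60.5]), np.float64(72.5)] 289
die [array([432., 181.]), array([66.2, 84.2]), np.float64(59.7)]
foot [array([441.6, 188.7]), array([56.3, 56. ]), np.float64(11.3)] 422
die [array([445.8, 187.8]), array([92.8, 78.9]), np.float64(83.4)]
```

View pics/c1.png

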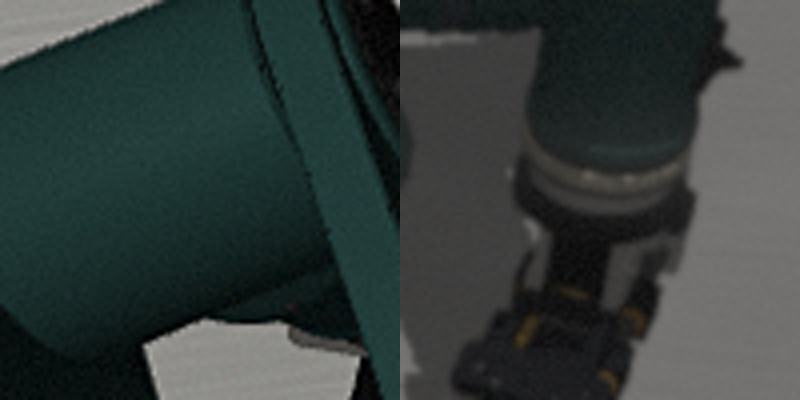

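The crop is mostly hidden by the arm: the right half shows the foot below the fingers at about (560,340), and nothing is fouled. I'll correct by 1.8 mm and lower.

Emit:
arm_command(
  targets=[0, 0, 0, 0, -1.5, 8, 1, 0, 0, 0, 0, -1.5, 18, 1, 0, 0, 0, 0, -1.5, 26, 1, 0, 0, 0, 0, -1.5, 28, 1, 0, 0, 0, 0, -1.5, 28, 1, 0, 0, 0, 0, -1.5, 28, 1, 0, 0, 0, 0, -1.5, 28, 1],
)

```text
time: 31.0
tool_pos: [0.436, 0.1887, 0.0647]
ee_rot: [3.141, 0.0, 1.292]
wrist_force: [-0.2, 0.8, -3.3]
width: 0.0243
finger_force: 30.0
```

Run:
```python
from h import *
delta(436.6,188.6,63.5,74)
for P,c in cloud():
    p=np.array([.436,.1885]); print("foot",rect(layer(P,p,.0275,.042,.05)),"die",rect(layer(P,p,.012,.024)))
```

```text
at [436.  188.7  64.7] rpy [179.99   0.    74.  ] w 24.3 t 31.0 j [ 0.29 -0.03  1.72 -0.    1.45  0.57]
az 0.0  x 0.1 y 0.6 z 1.2
foot [array([432.9, 176.4]), array([36.5, 60.5]), np.float64(74.6)] die [array([431.5, 169.7]), array([52.4, 91.2]), np.float64(78.5)]
foot [array([437.2, 188.9]), array([55.1, 53.8]), np.float64(14.4)] die [array([436.5, 188.9]), array([84.5, 90.1]), np.float64(60.6)]
```

Emit:
arm_command(
  targets=[0, 0, 0, 0, 0, 0.5, 1, 0, 0, 0, 0, 0, 1, 1, 0, 0, 0, 0, 0, 1.5, 1, 0, 0, 0, 0, 0, 1.5, 1, 0, 0, 0, 0, 0, 1.5, 1],
)

```text
time: 31.6
tool_pos: [0.4361, 0.1887, 0.0637]
ee_rot: [3.141, -0.0, 1.292]
wrist_force: [-0.6, -1.0, -0.6]
width: 0.024
finger_force: 30.0
```

Emit:
arm_command(
  targets=[0, 0, 0, 0, 0, 0.5, 1, 0, 0, 0, 0, 0, 1, 1, 0, 0, 0, 0, 0, 1, 1, 0, 0, 0, 0, 0, 1, 1],
)

```text
time: 32.0
tool_pos: [0.4362, 0.1887, 0.0637]
ee_rot: [3.141, -0.0, 1.292]
wrist_force: [-3.4, -1.5, 6.7]
width: 0.024
finger_force: 30.0
```

Emit:
arm_command(
  targets=[0, 0, 0, 0, 0, 0, -1, 0, 0, 0, 0, 0, 0, -1, 0, 0, 0, 0, 0, 0, -1, 0, 0, 0, 0, 0, 0, -1, 0, 0, 0, 0, 0, 0, -1, 0, 0, 0, 0, 0, -15, -1, 0, 0, 0, 0, 0, -45, -1, 0, 0, 0, 0, 0, -85, -1, 0, 0, 0, 0, 0, -125, -1, 0, 0, 0, -12, 16, -125, -1, 0, 0, 0, -38, 49, -125, -1, 0, 0, 0, -66, 85, -125, -1, 0, 0, 0, -94, 121, -125, -1, 0, 0, 0, -122, 157, -125, -1, 0, 0, 0, -150, 193, -125, -1, 0, 0, 0, -178, 228, -125, -1, 0, 0, 0, -203, 260, -125, -1, 0, 0, 0, -218, 280, -125, -1, 0, 0, 0, -223.5, 286.8, -125, -1, 0, 0, 0, -223.5, 286.8, -125, -1],
)

```text
time: 34.0
tool_pos: [0.6499, -0.1059, 0.1863]
ee_rot: [-3.14, -0.0, 1.29]
wrist_force: [0.7, 0.0, 0.5]
width: 0.0939
finger_force: 0.0
```

Run:
```python
from h import *
delta(650.3,-105.2,76.2,74)
for P,c in cloud():
    p=np.array([.436,.1885]); print("CROSS foot",rect(layer(P,p,.0275,.042,.05)),"die",rect(layer(P,p,.012,.024)),handle(P,p)[0]*1000)
    p=np.array([.6505,-.105]); Q=layer(P,p,.04,.054,.045)
    if len(Q)>20: print("SQ foot",rect(Q),handle(P,p,.03,.082,.12)[0]*1000)
    print("die sq",rect(layer(P,np.array([.4257,-.0167]),.012,.024)))
```

```text
at [ 649.9 -105.9  186.3] rpy [-179.91   -0.     73.93] w 93.9 t 34.0 j [-0.25  0.33  1.07  0.    1.74  0.03]
az -0.1  x 0.7 y 0.2 z 110.1
CROSS foot [array([431.4, 180.2]), array([40.7, 59.8]), np.float64(58.4)] die [array([436.4, 188.9]), array([84.9, 84. ]), np.float64(59.4)] [436.82536233 189.14123994]
die sq [array([0., 0.]), array([0., 0.]), np.float64(0.0)]
CROSS foot [array([436.7, 188.2]), array([55. , 54.4]), np.float64(14.3)] die [array([438.3, 188.3]), array([85.2, 85.4]), np.float64(62.0)] [435.56333704 188.76115728]
SQ foot [array([ 649.4, -105.6]), array([43.3, 43.9]), np.float64(77.9)] [ 648.65645915 -105.85079155]
die sq [array([424.9, -16.9]), array([67.1, 71.5]), np.float64(80.6)]
```

Emit:
arm_command(
  targets=[0, 0, 0, 0, 0, 30, -1, 0, 0, 0, 0, 0, 65, -1, 0, 0, 0, 0, 0, 95, -1, 0, 0, 0, 0, 0, 110, -1, 0, 0, 0, 0, 0, 110, -1, 0, 0, 0, 0, 0, 110, -1, 0, 0, 0, 0, 0, 110, -1, 0, 0, 0, 0, 0, 110, 1, 0, 0, 0, 0, 0, 110, 1, 0, 0, 0, 0, 0, 110, 1, 0, 0, 0, 0, 0, 110, 1, 0, 0, 0, 0, 0, 110, 1, 0, 0, 0, 0, 0, 110, 1, 0, 0, 0, 0, 0, 110, 1, 0, 0, 0, 0, 0, 110, 1, 0, 0, 0, 0, 0, 110, 1, 0, 0, 0, 0, 0, 110, 1, 0, 0, 0, 0, 0, 110, 1, 0, 0, 0, 0, 0, 110, 1],
)

```text
time: 36.0
tool_pos: [0.6497, -0.1052, 0.0772]
ee_rot: [-3.141, 0.0, 1.292]
wrist_force: [-1.0, -0.3, 0.3]
width: 0.0235
finger_force: 30.0
```

Emit:
arm_command(
  targets=[0, 0, 0, 0, 0, -10, 1, 0, 0, 0, 0, 0, -30, 1, 0, 0, 0, 0, 0, -55, 1, 0, 0, 0, 0, 0, -80, 1, 0, 0, 0, 0, 0, -102, 1, 0, 0, 0, 0, 0, -113, 1, 0, 0, 0, 0, 0, -115, 1, 0, 0, 0, 0, 0, -115, 1, 0, 0, 0, 0, 0, -115, 1],
)

```text
time: 36.9
tool_pos: [0.6491, -0.105, 0.1902]
ee_rot: [-3.138, 0.0, 1.292]
wrist_force: [-0.2, 0.4, -3.5]
width: 0.0243
finger_force: 30.0
```

Run:
```python
from h import *
delta(425.7,-16.7,190,77)
for P,c in cloud():
    p=np.array([.65,-.105]); Q=layer(P,p,.135,.163,.045)
    print("foot",rect(Q),len(Q))
```

```text
at [ 649.1 -105.   190.2] rpy [-1.7981e+02  1.0000e-02  7.4000e+01] w 24.3 t 36.9 j [-0.25  0.33  1.06 -0.    1.75  0.03]
az -3.0  x 23.3 y -239.1 z 0.2
foot [array([0., 0.]), array([0., 0.]), np.float64(0.0)] 0
foot [array([ 649.2, -105.4]), array([43.4, 42.9]), np.float64(78.6)] 493
```

Emit:
arm_command(
  targets=[0, 0, 0, 1, -12, 0, 1, 0, 0, -1, 4, -38, 0, 1, 0, 0, -1, 7, -68, 0, 1, 0, 0, -2, 10, -99, 0, 1, 0, 0, -2, 13, -130, 0, 1, 0, 0, -3, 16, -161, 0, 1, 0, 0, -3, 19, -191, 0, 1, 0, 0, -3, 21, -217, 0, 1, 0, 0, -3, 23, -234, 0, 1, 0, 0, -3, 23, -239, 0, 1, 0, 0, -3, 23, -239, 20, 1, 0, 0, -3, 23, -239, 45, 1, 0, 0, -3, 23, -239, 70, 1, 0, 0, -3, 23, -239, 90, 1, 0, 0, -3, 23, -239, 97, 1, 0, 0, -3, 23, -239, 97, 1, 0, 0, -3, 23, -239, 97, 1, 0, 0, -3, 23, -239, 97, 1],
)

```text
time: 38.8
tool_pos: [0.4277, -0.0175, 0.0967]
ee_rot: [3.139, -0.0, 1.344]
wrist_force: [-0.6, -0.7, -2.3]
width: 0.0243
finger_force: 30.0
```

Run:
```python
from h import *
delta(425.7,-16.7,65.2,77)
for P,c in cloud():
    p=np.array([.4257,-.0167]); Q=layer(P,p,.05,.073,.045)
    print("foot",rect(Q),len(Q),"die",rect(layer(P,p,.012,.024)))
```

```text
at [427.7 -17.5  96.7] rpy [179.83  -0.    77.  ] w 24.3 t 38.8 j [-0.17 -0.16  1.78 -0.    1.52  0.05]
az -0.0  x 0.3 y -2.2 z 31.5
foot [array([0., 0.]), array([0., 0.]), np.float64(0.0)] 0 die [array([0., 0.]), array([0., 0.]), np.float64(0.0)]
foot [array([428.4, -17.6]), array([43.5, 44.9]), np.float64(82.6)] 320 die [array([426.4, -17. ]), array([66.8, 68.3]), np.float64(80.0)]
```

Emit:
arm_command(
  targets=[0, 0, 0, 0.5, -1.8, 8, 1, 0, 0, 0, 0.5, -1.8, 18, 1, 0, 0, 0, 0.5, -1.8, 26, 1, 0, 0, 0, 0.5, -1.8, 29, 1, 0, 0, 0, 0.5, -1.8, 29, 1, 0, 0, 0, 0.5, -1.8, 29, 1, 0, 0, 0, 0.5, -1.8, 29, 1],
)

```text
time: 39.6
tool_pos: [0.4251, -0.0164, 0.0663]
ee_rot: [3.141, 0.0, 1.344]
wrist_force: [0.5, 0.8, -2.7]
width: 0.024
finger_force: 30.0
```

Run:
```python
from h import *
delta(425.7,-16.7,65.2,77)
print(robot.get_obs()["wrist_force"])
for P,c in cloud():
    p=np.array([.4257,-.0167]); Q=layer(P,p,.0275,.043,.045)
    print("foot",rect(Q),len(Q),"die",rect(layer(P,p,.012,.024)))
```

```text
at [425.1 -16.4  66.3] rpy [1.7998e+02 1.0000e-02 7.7000e+01] w 24.0 t 39.6 j [-0.17 -0.14  1.82 -0.    1.46  0.05]
az -0.0  x -0.1 y 0.7 z 1.1
[ 0.46841632  0.80642613 -2.72640977]
foot [array([0., 0.]), array([0., 0.]), np.float64(0.0)] 0 die [array([0., 0.]), array([0., 0.]), np.float64(0.0)]
foot [array([425.9, -16.8]), array([42.7, 44.6]), np.float64(81.2)] 260 die [array([425.7, -16.9]), array([66.9, 69. ]), np.float64(79.3)]
```

Emit:
arm_command(
  targets=[0, 0, 0, 0, 0, 0.5, 1, 0, 0, 0, 0, 0, 1, 1, 0, 0, 0, 0, 0, 1.5, 1, 0, 0, 0, 0, 0, 2, 1, 0, 0, 0, 0, 0, 2, 1, 0, 0, 0, 0, 0, 2, 1],
)

```text
time: 40.3
tool_pos: [0.4251, -0.0164, 0.0651]
ee_rot: [3.141, 0.0, 1.344]
wrist_force: [-2.3, -1.1, 4.6]
width: 0.024
finger_force: 30.0
```

Emit:
arm_command(
  targets=[0, 0, 0, 0, 0, 0, -1, 0, 0, 0, 0, 0, 0, -1, 0, 0, 0, 0, 0, 0, -1, 0, 0, 0, 0, 0, 0, -1, 0, 0, 0, 0, 0, 0, -1, 0, 0, 0, 0, 0, -15, -1, 0, 0, 0, 0, 0, -45, -1, 0, 0, 0, 0, 0, -85, -1, 0, 0, 0, 0, 0, -125, -1, 0, 0, 0, -20, -1, -125, -1, 0, 0, 0, -60, -2, -125, -1, 0, 0, 0, -105, -4, -125, -1, 0, 0, 0, -150, -6, -125, -1, 0, 0, 0, -195, -8, -125, -1, 0, 0, 0, -240, -9, -125, -1, 0, 0, 0, -285, -11, -125, -1, 0, 0, 0, -320, -12, -125, -1, 0, 0, 0, -340, -13, -125, -1, 0, 0, 0, -340, -13, -125, -1, 0, 0, 0, -340, -13, -125, -1],
)

```text
time: 42.3
tool_pos: [0.3357, -0.3445, 0.189]
ee_rot: [-3.141, -0.001, 1.343]
wrist_force: [0.6, -0.2, -0.1]
width: 0.094
finger_force: 0.0
```

Run:
```python
from h import *
ss=[snap("top"),snap("scene")]
C=cloud(ss=ss); D={"round":(.6273,.1225),"cross":(.4366,.1886),"square":(.4257,-.0167),"obl":(.4489,-.2335)}
tiles=[]
for n,p in D.items():
    p=np.array(p); row=[]
    for P,c in C: print(n,"foot",rect(layer(P,p,.0275,.042,.045)),"die",rect(layer(P,p,.012,.024)),"h",np.round(handle(P,p)[0]*1000,1))
    for s in ss:
      for z in (.018,.032):
        g=np.linspace(-.06,.06,150); X,Y=np.meshgrid(p[0]-g,p[1]-g,indexing="ij")
        q=(np.stack([X,Y,np.full_like(X,z)],-1)-s["T"][:3,3])@s["T"][:3,:3]
        row.append(cv2.remap(s["color"],(q[...,0]/q[...,2]*s["fx"]+s["cx"]).astype(np.float32),(q[...,1]/q[...,2]*s["fy"]+s["cy"]).astype(np.float32),cv2.INTER_LINEAR))
    tiles.append(np.hstack(row))
save(np.clip(np.vstack(tiles)*1.4,0,255).astype(np.uint8),"fin.png"); print(robot.get_obs()["tool_pos"])
save(ss[0]["color"],"fintop.png")
```

```text
round foot [array([622.3, 122. ]), array([37.6, 42.9]), np.float64(22.3)] die [array([625.4, 121.5]), array([62. , 66.4]), np.float64(23.8)] h [626.1 123.3]
round foot [array([628. , 123.1]), array([39.7, 42.8]), np.float64(2.3)] die [array([630.3, 122.4]), array([67. , 64.8]), np.float64(89.1)] h [624.6 122.8]
cross foot [array([431.5, 180.3]), array([40.5, 60. ]), np.float64(58.6)] die [array([436.3, 188.6]), array([84.3, 84.2]), np.float64(60.3)] h [436.8 189.1]
cross foot [array([436.1, 188.4]), array([58.5, 56.1]), np.float64(11.8)] die [array([437.8, 188. ]), array([84.9, 88.7]), np.float64(60.6)] h [435.4 188.9]
square foot [array([424.5, -17.3]), array([40.4, 40.3]), np.float64(82.1)] die [array([425.5, -16.7]), array([65.8, 65.8]), np.float64(81.3)] h [425.5 -16.9]
square foot [array([425.5, -16.9]), array([43.3, 44.1]), np.float64(80.6)] die [array([425.6, -16.9]), array([66.9, 70.8]), np.float64(80.4)] h [423.7 -17. ]
obl foot [array([ 448.4, -233.1]), array([63.7, 26.3]), np.float64(5.3)] die [array([ 448.7, -233.6]), array([88.3, 51.3]), np.float64(4.0)] h [ 448.5 -233.8]
obl foot [array([ 448.3, -233. ]), array([65.3, 27. ]), np.float64(4.6)] die [array([ 448.2, -233.5]), array([93.1, 50.9]), np.float64(4.7)] h [ 446.8 -233.8]
[ 0.33609952 -0.34377949  0.18930918]
```

View pics/fin.png

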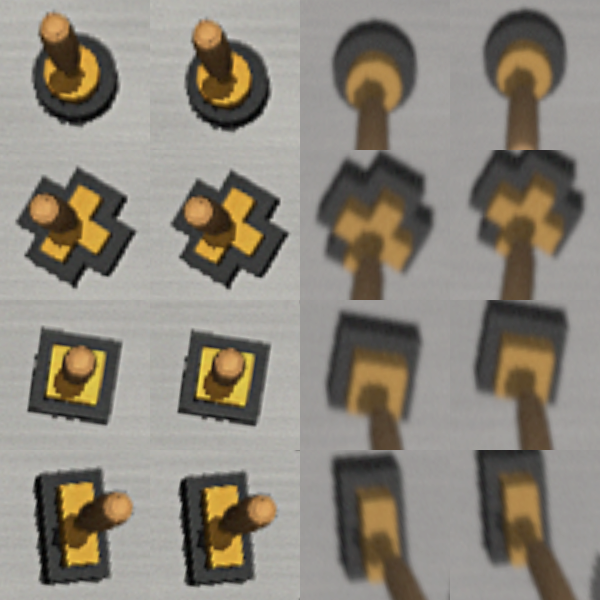

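The final view shows all four brass feet in the middle of their own dies: round at (75,78), cross at (72,228), square at (75,375) and oblong at (78,525). Measured offsets are about 1 mm and 1–2 degrees, all upright and let go, with the arm clear.

```bash
python3 -c "
from bench import robot
print(robot.close_job())"
```

```text
the job is handed in; nothing more can be done
None
```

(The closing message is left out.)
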